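# Start a cassette immersion run

### The job

Prepare and start the immersion run: put every tissue cassette on the bench into the well of the steel station, lower the cover plate over the station's two pins until it rests flush on the rim, and roll the console's two thumbwheels until they click in at 57 (left wheel 5, right wheel 7). When all that is done, press the green start button fully and let go; leave the bottle, the timer and the marker where they are.

Things in the scene. Friction and masses are not known exactly. Their poses are not given: they have to be found in the camera images.
- station: fixed steel station, 130 (x) x 210 (y) x 40 mm high, origin at the centre of its underside on the table, z up. In it a well, 110 (x) x 150 (y) mm, floor at z = 10 mm, level rim at z = 40 mm. On the rim, at x = 0, y = +90 and -90 mm, stand two brass locating pins, 8 mm thick with tapered tips, from z = 40 to 62 mm
- cover: loose aluminium cover plate, 122 (x) x 204 (y) x 5 mm, 0.3 kg, origin at the centre of its underside; through holes of 11 to 12 mm at x = 0, y = +90 and -90 mm for the station's pins (fits either way round). In its middle a blue upright grip tab, 50 (x) x 12 (y) mm, from z = 5 to 50 mm. At the start it lies flat on the table
- cassette_0: yellow tissue cassette, a closed box 40 (x) x 28 (y) x 12 (z) mm, 20 g, origin at the centre of its underside; some cassettes may be absent
- cassette_1: green tissue cassette, a closed box 40 (x) x 28 (y) x 12 (z) mm, 20 g, origin at the centre of its underside; some cassettes may be absent
- cassette_2: orange tissue cassette, a closed box 40 (x) x 28 (y) x 12 (z) mm, 20 g, origin at the centre of its underside; some cassettes may be absent
- cassette_3: white tissue cassette, a closed box 40 (x) x 28 (y) x 12 (z) mm, 20 g, origin at the centre of its underside; some cassettes may be absent
- console: fixed grey control console, 140 (x) x 100 (y) mm, top at z = 68 mm, origin at the centre of its underside; z up. Two thumbwheels, side by side, stand out of its top at x = +18, y = +23 mm (tens, the left one) and y = -23 mm (units, the right one); the start button is in front of them at x = -48, y = 0
- tens_axis (a point): centre of the left thumbwheel, on its axle along the console's y, 50 mm above the table; axes as the console's. White drum, radius 33, width 24 mm, with ten black ribs, 3 mm thick, out to 40 mm radius, and black numbers 0 to 9 between the ribs; the number on top, between two red marks, is the setting. At rest the two highest ribs stand 18 degrees before and behind the top
- units_axis (a point): the same for the right thumbwheel, which is just like the left one
- tens_wheel (a joint): turn of the left thumbwheel (rad). It clicks into rest at each number: value = number x 0.628 (36 degrees), end stops just beyond 0 and 9. Pushing the top of the wheel along the console's +x (away from the robot) raises the value. A click takes about 3 to 4 N at a rib; the wheel then stays where it is left
- units_wheel (a joint): the same for the right thumbwheel
- start (a joint): travel of the round green start button (m): 0 up, 0.006 fully down; springs back. Fully down takes about 4 N; it starts the station when more than 0.004 down
- start_top (a point): centre of the top face of the start button (12 mm radius), pressed straight down
- pipette_carousel: fixed pipette stand, about 0.36 m tall with arms at its top; keep clear of it
- reagent_bottle: bystander: white bottle with black cap, 65 mm wide, 186 mm high, origin under its centre
- bench_timer: bystander: flat pocket timer, 62 x 62 x 20 mm
- black_marker: bystander: black marker pen lying down, 13 x 136 x 14 mm, long axis its y

How it is judged:
On the way, in this order (a step that is already met when the one before it is completed fails the run):
1. all cassettes lie in the well, the cover rests flush over the pins and the wheels stand at 57 (in any order) (x of cassette_0 in the frame of station between -0.055 and 0.055 m and y of cassette_0 in the frame of station between -0.075 and 0.075 m and z of each of cassette_0, cassette_1, cassette_2, cassette_3 in the frame of station below 0.036 m and x of cassette_1 in the frame of station between -0.055 and 0.055 m and y of cassette_1 in the frame of station between -0.075 and 0.075 m and x of cassette_2 in the frame of station between -0.055 and 0.055 m and y of cassette_2 in the frame of station between -0.075 and 0.075 m and x of cassette_3 in the frame of station between -0.055 and 0.055 m and y of cassette_3 in the frame of station between -0.075 and 0.075 m and z of cover in the frame of station between 0.037 and 0.0425 m and horizontal distance between cover and station below 0.005 m and angle between the z axis of cover and the z axis of station, either way round below 0.03 rad and angle between the y axis of cover and the y axis of station, either way round below 0.06 rad and value of joint tens_wheel between 2.9915 and 3.2915 rad and value of joint units_wheel between 4.2481 and 4.5481 rad), for 0.3 s.
2. the start button is pressed with everything in place (all of step 1 and value of joint start above 0.004 m), for 0.05 s.
At the end, for the whole second after the job is handed in: every cassette present is inside the well below the rim, the cover plate lies over both pins flush on the rim (within 2.5 mm and 1.7 degrees), the thumbwheels stand at 5 (left) and 7 (right) (within 0.15 rad), the start button is up again, the cover is at rest (all of step 1 and linear speed of cover below 0.02 m/s and value of joint start below 0.002 m); the robot touches nothing.
It fails at once if the reagent bottle is knocked aside by more than 4 cm (distance of reagent_bottle from where it was at the start of the episode above 0.04 m).
It fails at once if the bench timer is knocked aside by more than 4 cm (distance of bench_timer from where it was at the start of the episode above 0.04 m).
It fails at once if the black marker is knocked aside by more than 4 cm (distance of black_marker from where it was at the start of the episode above 0.04 m).
It fails at once if the bottle is tipped over (angle between reagent_bottle's own z axis and vertical above 0.5 rad).
Of cassette_0, cassette_1, cassette_2, cassette_3 only 3 to 4 are there at a start; the rules pass over those that are not, and their reading is None.
At some moment in a run one of cassette_0, cassette_1, cassette_2, cassette_3 may be knocked a few centimetres aside while the robot is not near it.
Once in a run the grip may slacken for a moment while it holds something.
It also fails if it takes over 210 s, if anything falls off the work surface, if the arm or the gripper's body presses on something with over 40 N, if the wrist force passes 120 N, or if a joint passes its speed limit or range.

### The arm

A 7-joint arm with a two-finger parallel gripper is mounted at the origin on a cart in front of the work surface, level with it; the furniture and walls round the work are solid. World frame = base frame: x ahead of the robot, y to its left, z up, the work surface at z = 0. Lengths are in m, angles in rad, forces in N, time in s.
With the tool pointing down it reaches from about 0.4 to 0.85 m from the base axis. Payload 10.4 kg.
Tool frame: the origin (TCP) lies midway between the tips of the shut fingers; the grasp point (between the pads) lies 19 mm behind it; z points along the fingers, y is the line along which they close (so a half turn about z gives the same grasp; the last joint's range is limited). The gripper opens to 87 mm and grips with 3 to 60 N. Pads are 19 mm wide; open, the fingers measure 117 mm over their backs; the gripper's body (75 mm by 190 mm) begins 51 mm behind the grasp point.
Start: joints at [1.101, 0.332, -0.065, 1.46, 0.022, 1.35, -0.088], TCP at [0.27, -0.564, 0.223] pointing down, gripper open.
Joint ranges: [-2.6, 2.6], [-0.5, 2.12], [-1.47, 1.34], [0.16, 2.42], [-1.27, 4.41], [0.06, 2.06], [-2.6, 2.6]. Speed limits (rad/s): [2.22, 2.22, 2.79, 2.79, 3.14, 3.14, 3.14].

### API

Orientations are given as a unit quaternion [x, y, z, w].
In Python, from bench import r gives the robot as it stands.
- The arm moves only by the tool arm_command, never from a script. Its arguments are lists of equal length, an entry for each row: "xyz": the shift along the world's x, y, z in m, a list of three; "rot": the turn, a rotation vector about the world's x, y, z in rad, a list of three. In form: {"xyz": [[tx, ty, tz], ...], "rot": [[ax, ay, az], ...]}. A call has 1 to 20 rows; each row is the pose to reach, as a shift and turn from the pose commanded when the call began; what a row does not reach only later rows make up. A row lasts 1/12 s, in which the tool goes at most 41.7 mm and 7.16 degrees, less where a joint would pass 70% of its speed; a pose out of reach is approached as far as the arm can. A call with a gripper value outside its range is refused whole. "grip" is the opening, from 0 (shut) to 1 (fully open), set as the call begins (left out, the last holds). The fingers move at their own pace and stop on an object; "squeeze" is the grip in N (left out, the last holds). Time passes only in rows, so rows that repeat a pose let the fingers close. It gives the time, the measured TCP pose, the force, the opening and the grip force at its end, in the units of the state.
- r.read_state(): the state, without advancing time (a new reading comes with each control period).
- r.camera(name): name is "scene" or "top"; returns the picture (420x560x3 uint8, red, green, blue); there is no depth.
- r.camera_model(name): a dict with "fx", "fy", "cx", "cy" (pixels), "T" (4x4, takes a point from camera to world coordinates). Camera axes: x right, y up, looking along -z (the intrinsics and any distortion apply to the point x, -y, -z); pixel columns grow to the right and rows downward; lengths in m; the calibration is good to about 2 mm. A picture is of the moment at which its call begins. camera_model takes no time and is no camera call.
- r.close_job(): hands the job in; it is judged then, once.
Trained networks look in the newest picture that a camera, given by its name, has taken for a name from the list of things; names that differ only in an ending like _2 or _b are one class to them, and where a whole thing is asked for, a point or a joint stands for the part that bears it (a point fixed in the world has none). Each returns a list of dicts, best first, with "conf" (0 to 1); they miss things now and then, are a little off and sometimes report something else, mostly with a low value. They report only what shows in the picture. A call takes as long as a camera call.
- r.look_for(label, camera): "at" ([x, y, z] in m, in the coordinates of the camera as it stood for that picture, good to about 4 mm: the middle of the surface that is visible of it).
- r.spot_point(label, camera): "at" ([x, y, z] in m, in the coordinates of the camera as it stood for that picture, good to about 4 mm: a listed point, or the origin of a listed thing).
The state is a dict: "time": time; "joint_positions": joint angles; "joint_vel": joint speeds; "joint_torque": joint torques, N m; "ee_pos": TCP position; "eef_rot": TCP orientation; "ft_force": force on the tool from outside, world axes, zero at the start; "torque": the same for the moment, N m; "width": finger opening in m; "grip_force": force on a finger pad.
Only numpy, scipy, OpenCV 4.12 (cv2) and the standard library are available. Lean on these libraries where they do the work, as an engineer would, in place of code of your own. Each camera call takes 0.05 s, during which the arm holds its last target. There are 200 camera calls.

## Working session

There is one attempt and no reset: what is moved stays moved. The work goes in short steps, Python scripts to look and compute and a tool call to move; the robot and the scene stay as the last step left them, time stands still between calls to the robot, and variables do not carry over. Pictures are saved under pics/ and viewed, at most 14 in all, crops included, and the job is handed in when it is done.

Besides the shell and the picture viewer there is one more tool, called by a JSON object that holds its "fn" and its "kwargs". arm_command: Moves the arm, as the interface text tells. Its arguments: {"type":"object","properties":{"xyz":{"type":"array"},"rot":{"type":"array"},"grip":{"type":"number"},"squeeze":{"type":"number"}},"required":["xyz","rot"]}

```bash
mkdir -p pics; ls; cat > h.py <<'E'
from bench import r
import numpy as np, cv2
def W(cam,p):
    T=np.array(r.camera_model(cam)["T"]); return (T@np.r_[p,1])[:3]
def snap(cam,name):
    im=r.camera(cam); cv2.imwrite(f"pics/{name}.png",cv2.cvtColor(im,cv2.COLOR_RGB2BGR)); return im
def ray(cam,u,v,z):
    m=r.camera_model(cam);T=np.array(m["T"])
    d=T[:3,:3]@np.array([(u-m["cx"])/m["fx"],-(v-m["cy"])/m["fy"],-1]);o=T[:3,3]
    return o+d*(z-o[2])/d[2]
def proj(cam,p):
    m=r.camera_model(cam);T=np.array(m["T"]);q=np.linalg.inv(T)@np.r_[p,1]
    return np.array([m["cx"]+m["fx"]*q[0]/-q[2],m["cy"]+m["fy"]*q[1]/q[2]])
E
python3 - <<'E'
from h import *
for c in("scene","top"):
    im=snap(c,c+"0"); m=r.camera_model(c);print(c,{k:v for k,v in m.items()if k!="T"},np.round(m["T"],3).tolist())
    for n in["station","cover","cassette_0","console","tens_axis","units_axis","start_top","reagent_bottle","bench_timer","black_marker","pipette_carousel"]:
        for d in r.spot_point(n,c)[:6]: print(n,round(d["conf"],2),np.round(W(c,d["at"]),3), {k:v for k,v in d.items() if k not in("at","conf")})
print(r.read_state())
E
```

```text
pics
scene {'fx': 390.01012187341587, 'fy': 390.01012187341587, 'cx': 276.43771043808044, 'cy': 211.98947154757153} [[-0.796, 0.43, -0.427, 0.128], [-0.606, -0.561, 0.564, 0.562], [0.002, 0.707, 0.707, 0.757], [0.0, 0.0, 0.0, 1.0]]
station 0.68 [0.631 0.077 0.004] {}
station 0.63 [0.431 0.037 0.002] {}
cover 0.75 [ 0.475  0.395 -0.003] {}
cassette_0 0.75 [ 0.428  0.037 -0.001] {}
cassette_0 0.69 [0.466 0.119 0.   ] {}
cassette_0 0.62 [0.457 0.2   0.006] {}
cassette_0 0.61 [ 0.465 -0.047  0.001] {}
console 0.63 [ 0.43  -0.163 -0.003] {}
tens_axis 0.75 [ 0.449 -0.136  0.054] {}
tens_axis 0.23 [ 0.648  0.329 -0.002] {}
units_axis 0.65 [ 0.45  -0.188  0.053] {}
units_axis 0.5 [0.428 0.036 0.001] {}
start_top 0.4 [ 0.381 -0.157  0.09 ] {}
reagent_bottle 0.67 [ 0.692 -0.178  0.004] {}
bench_timer 0.8 [ 0.647  0.33  -0.001] {}
black_marker 0.86 [0.354 0.157 0.   ] {}
pipette_carousel 0.16 [0.462 0.118 0.001] {}
top {'fx': 481.8100841653391, 'fy': 481.8100841653391, 'cx': 271.7637683804142, 'cy': 197.94936612842233} [[-0.024, 0.982, -0.186, 0.267], [-1.0, -0.02, 0.023, 0.042], [0.019, 0.186,
[... 823 characters left out ...]
t_positions': array([ 1.10138213,  0.33220759, -0.06469507,  1.46010258,  0.02157549,
        1.34987452, -0.08849638]), 'joint_vel': array([-0.00069982,  0.00017947, -0.00097655, -0.00054636,  0.00088211,
       -0.00011439,  0.00091032]), 'joint_torque': array([-1.97489360e-03, -6.23058701e+01,  2.31407600e-02, -3.90129483e+01,
       -6.14704820e-02,  3.16155923e-02,  1.58602501e-05]), 'ee_pos': array([ 0.27009358, -0.56365777,  0.22256953]), 'eef_rot': array([9.75148600e-01, 2.21551812e-01, 3.21573550e-05, 4.37312276e-05]), 'ft_force': array([-0.23459056,  0.10573106, -0.11062206]), 'torque': array([-0.01009345,  0.03239134,  0.0193114 ]), 'grip_force': 0.0, 'width': 0.08733883994734513}
```

View pics/top0.png

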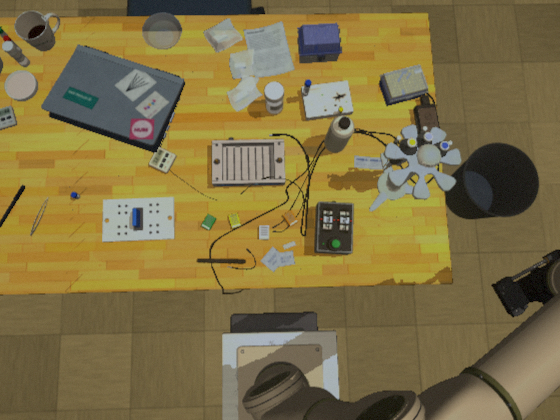

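View pics/scene0.png

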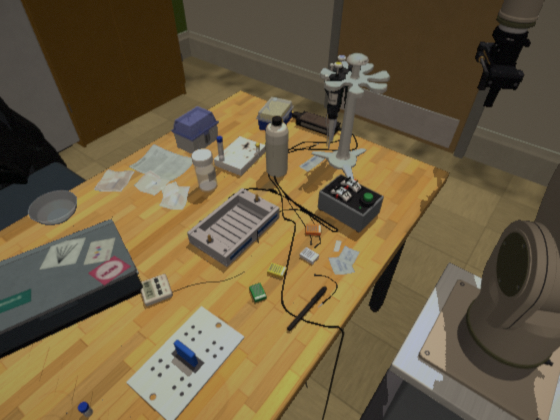

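The top view shows four cassettes: green (208,222), yellow (234,220), white (264,232) and orange (290,218). The station is at (248,163), the cover at (138,219), the console at (335,228) and the carousel at (425,155). Next I'll zoom in for the wheel digits and the yaw angles.

```bash
python3 - <<'E'
from h import *
a=cv2.imread("pics/top0.png");b=cv2.imread("pics/scene0.png")
R=lambda im,x,y,w,h,W_,H_:cv2.resize(im[y:y+h,x:x+w],(W_,H_),interpolation=cv2.INTER_CUBIC)
c=np.zeros((600,800,3),np.uint8)
c[:300,:400]=R(b,312,165,80,60,400,300);c[:300,400:]=R(a,305,195,64,48,400,300)
c[300:,:]=R(a,90,125,240,90*1,800,300) if 0 else R(a,190,195,120,45,800,300)
cv2.imwrite("pics/z1.png",c)
hsv=cv2.cvtColor(a,cv2.COLOR_BGR2HSV)
# rectangles: bottle etc excluded by windows
print("pxl",[hsv[y,x].tolist() for x,y in((208,222),(234,220),(264,232),(290,218),(120,205),(220,146))])
E
```

```text
pxl [[57, 86, 124], [31, 139, 152], [70, 5, 148], [18, 138, 142], [78, 9, 138], [15, 31, 166]]
```

View pics/z1.png

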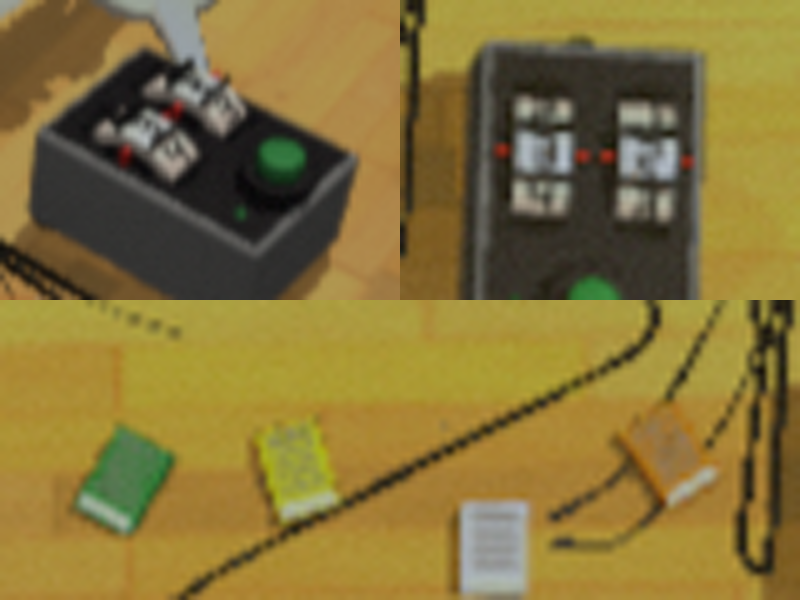

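```bash
cat >> h.py <<'E'
def warp(im,cam,z,x0,x1,y0,y1,mm=1.0):
    # output: col -> -y (left is +y), row -> -x (top is far); s px per mm
    w,h=int((y1-y0)*1000*mm),int((x1-x0)*1000*mm)
    src=np.float32([proj(cam,p) for p in((x1,y1,z),(x1,y0,z),(x0,y0,z),(x0,y1,z))])
    H=cv2.getPerspectiveTransform(src,np.float32([(0,0),(w,0),(w,h),(0,h)]))
    return cv2.warpPerspective(im,H,(w,h),flags=cv2.INTER_CUBIC)
def rect(mask,x1,y1,mm=1.0):
    # -> x,y,long side,short side, yaw of long axis (world, rad)
    cs,_=cv2.findContours(mask,cv2.RETR_EXTERNAL,cv2.CHAIN_APPROX_NONE)
    out=[]
    for c in sorted(cs,key=cv2.contourArea)[::-1][:2]:
        (u,v),_,_=R=cv2.minAreaRect(c); b=cv2.boxPoints(R)/mm/1000
        P=np.c_[x1-b[:,1],y1-b[:,0]];e=[P[1]-P[0],P[2]-P[1]];e.sort(key=np.linalg.norm)
        a=np.arctan2(e[1][1],e[1][0]);a=(a+np.pi/2)%np.pi-np.pi/2
        out.append(np.round([*P.mean(0),np.linalg.norm(e[1]),np.linalg.norm(e[0]),a],4))
    return out
E
python3 - <<'E'
from h import *
F={c:np.mean([r.camera(c).astype(float) for _ in range(4)],0)[...,::-1].clip(0,255).astype(np.uint8) for c in("top","scene")}
def seg(name,z,cx,cy,r_,f,cam="top"):
    w=warp(F[cam],cam,z,cx-r_,cx+r_,cy-r_,cy+r_);h=cv2.cvtColor(w,cv2.COLOR_BGR2HSV).astype(int)
    m=f(h[...,0],h[...,1],h[...,2]).astype(np.uint8)*255
    m=cv2.morphologyEx(cv2.morphologyEx(m,cv2.MORPH_CLOSE,np.ones((7,7))),cv2.MORPH_OPEN,np.ones((7,7)))
    print(name,cam,[x.tolist() for x in rect(m,cx+r_,cy+r_)[:1]])
for cam in F:
  for n,x,y in(("c",.463,.119),("c",.459,.196),("c",.43,.036),("c",.465,-.044)):
    seg(n,.012,x,y,.035,(lambda h,s,v:(h>40)) if y>.15 else (lambda h,s,v:(h>26)) if y>.1 else (lambda h,s,v:(s<60)&(v>90)) if y>0 else (lambda h,s,v:(h<16)|((s<60)&(v>130))),cam)
  seg("cover",.005,.476,.397,.14,lambda h,s,v:(s<60),cam)
  seg("station",.04,.63,.075,.13,lambda h,s,v:(s<75)&(v>70),cam)
  seg("console",.068,.432,-.163,.09,lambda h,s,v:(v<115)&(s<90),cam)
# digits
rows=[]
for cam in F:
  for yc in(-.1365,-.186):
    t=[]
    for ph in(-36,0,36):
      A=np.radians(ph);c=np.array([.4525,yc,.052]);rad=np.array([np.sin(A),0,np.cos(A)]);tan=np.array([np.cos(A),0,-np.sin(A)])
      P=lambda u,v:proj(cam,c+.033*rad+np.array([0,u,0])+tan*v)
      H=cv2.getPerspectiveTransform(np.float32([P(.014,.011),P(-.014,.011),P(-.014,-.011),P(.014,-.011)]),np.float32([(0,0),(200,0),(200,150),(0,150)]))
      g=cv2.warpPerspective(F[cam],H,(200,150),flags=cv2.INTER_CUBIC)
      t.append(cv2.normalize(g,None,0,255,cv2.NORM_MINMAX))
    rows.append(np.hstack(t))
cv2.imwrite("pics/dig.png",np.vstack(rows))
E
```

```text
c top [[0.4643000066280365, 0.11969999969005585, 0.04129999876022339, 0.028200000524520874, 0.21870000660419464]]
c top [[0.46149998903274536, 0.1941000074148178, 0.03920000046491623, 0.028300000354647636, -0.5317000150680542]]
c top [[0.4284999966621399, 0.035999998450279236, 0.039000000804662704, 0.02800000086426735, -0.0]]
c top []
cover top [[0.47519999742507935, 0.39629998803138733, 0.20440000295639038, 0.12240000069141388, -1.5491000413894653]]
station top [[0.6315000057220459, 0.07699999958276749, 0.20800000429153442, 0.13699999451637268, -1.5707999467849731]]
console top [[0.4309000074863434, -0.15800000727176666, 0.14270000159740448, 0.10189999639987946, -0.07900000363588333]]
c scene [[0.4641999900341034, 0.11879999935626984, 0.03680000081658363, 0.02539999969303608, 0.2606000006198883]]
c scene [[0.459199994802475, 0.19580000638961792, 0.04320000112056732, 0.02930000051856041, -0.4993000030517578]]
c scene [[0.4269999861717224, 0.03750000149011612, 0.03999999910593033, 0.032999999821186066, -0.0]]
c scene [[0.4657000005245209, -0.03790000081062317, 0.0406000018119812, 0.03999999910593033, 0.5666999816894531]]
cover scene [[0.43700000643730164, 0.41499999165534973, 0.24400000274181366, 0.20000000298023224, -1.5707999467849731]]
station scene [[0.6223999857902527, 0.08479999750852585, 0.2298000007867813, 0.14910000562667847, -1.5530999898910522]]
console scene [[0.42250001430511475, -0.14499999582767487, 0.1589999943971634, 0.14399999380111694, -0.0]]
```

View pics/dig.png

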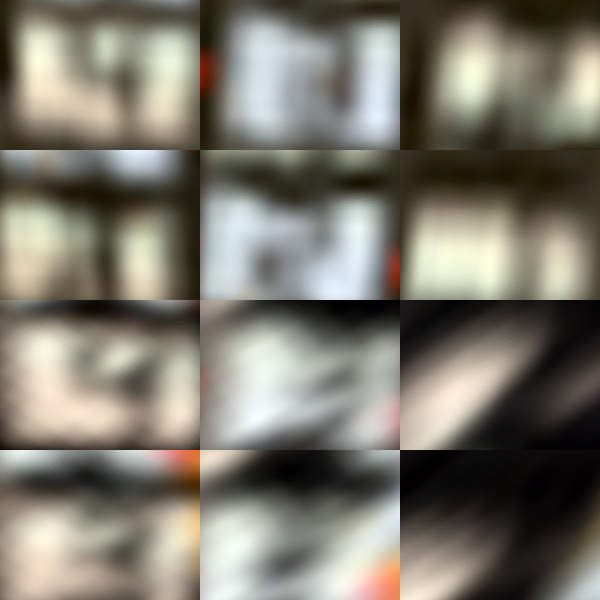

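The left wheel looks like 3 on top with 4 in front, and the right one like 2 with 3 in front. I'll check those against the end stop while turning. First I'll locate the carousel and refine the orange cassette.

```bash
python3 - <<'E'
from h import *
print("carousel top",ray("top",418,160,.34),"base",ray("top",395,190,0),"scene base",ray("scene",343,158,.0),"scene top",ray("scene",360,75,.34))
print("orange",ray("top",290.2,217.8,.012))
for u,v in((217,161),(280,160)): print("pin?",ray("top",u,v,.05))
E
```

```text
carousel top [ 0.54492129 -0.31374754  0.34      ] base [ 0.54533363 -0.35393566  0.        ] scene base [ 0.5647172  -0.36455198  0.        ] scene top [ 0.49938985 -0.24904974  0.34      ]
orange [ 0.46739348 -0.0413604   0.012     ]
pin? [0.6300119  0.16500323 0.05      ]
pin? [ 0.62955609 -0.01502203  0.05      ]
```

{"fn": "arm_command", "kwargs": {"xyz": [[-0.02,0.16,0],[-0.02,0.16,0],[-0.02,0.16,0],[-0.02,0.16,0],[-0.02,0.16,0]], "rot": [[0,0,-0.1],[0,0,-0.2],[0,0,-0.3],[0,0,-0.4],[0,0,-0.527]], "grip": 0}}

```text
time: 2.02
ee_pos: [0.2501, -0.398, 0.2226]
eef_rot: [0.999, -0.039, -0.0, -0.001]
ft_force: [0.1, -1.0, -0.4]
width: 0.0613
grip_force: 0.0
```

```bash
python3 - <<'E'
from h import *
def tri(a,b):
    A=[];B=[]
    for cam,(u,v) in(("top",a),("scene",b)):
        o=np.array(r.camera_model(cam)["T"])[:3,3];d=ray(cam,u,v,0)-o;d/=np.linalg.norm(d);P=np.eye(3)-np.outer(d,d);A.append(P);B.append(P@o)
    return np.linalg.solve(sum(A),sum(B))
print(tri((429,155),(357,60)))
a=cv2.imread("pics/top0.png");b=cv2.imread("pics/scene0.png")
c=np.hstack([cv2.resize(a[115:215,365:465],(400,400),interpolation=cv2.INTER_CUBIC),cv2.resize(b[45:185,310:400],(257,400),interpolation=cv2.INTER_CUBIC)])
cv2.imwrite("pics/car.png",c)
for cam in("top","scene"):
    r.camera(cam)
    for d in r.look_for("pipette_carousel",cam)[:2]:print(cam,d["conf"],W(cam,d["at"]))
E
```

```text
[ 0.55904348 -0.34488903  0.32653786]
top 0.4 [ 0.42655002 -0.15331821  0.07235769]
scene 0.46 [0.63878714 0.33029866 0.01898216]
```

View pics/car.png

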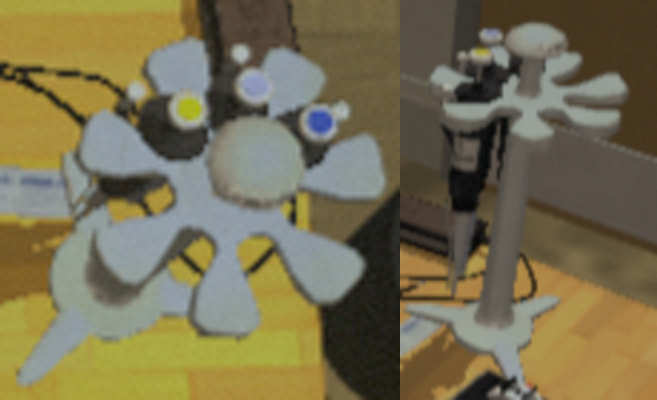

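The carousel hub is at about (0.56, -0.345), with petals of about 0.08 m radius at z ≈ 0.3, so the gripper clears it. Starting the left wheel.

{"fn": "arm_command", "kwargs": {"xyz": [[0.172,0.2677,-0.08],[0.172,0.2677,-0.08],[0.172,0.2677,-0.08],[0.172,0.2677,-0.08],[0.172,0.2677,-0.08],[0.172,0.2677,-0.08],[0.172,0.2677,-0.08],[0.172,0.2677,-0.08],[0.172,0.2677,-0.11],[0.172,0.2677,-0.1376],[0.172,0.2677,-0.1376],[0.172,0.2677,-0.1376],[0.18,0.267,-0.1376],[0.187,0.2665,-0.1376],[0.194,0.266,-0.1376],[0.201,0.2654,-0.1376],[0.201,0.2654,-0.1376]], "rot": [[0,0,0],[0,0,0],[0,0,0],[0,0,0],[0,0,0],[0,0,0],[0,0,0],[0,0,0],[0,0,0],[0,0,0],[0,0,0],[0,0,0],[0,0,0],[0,0,0],[0,0,0],[0,0,0],[0,0,0]]}}

```text
time: 3.63
ee_pos: [0.4525, -0.1391, 0.0861]
eef_rot: [0.999, -0.039, 0.001, 0.0]
ft_force: [-3.4, -1.7, 8.9]
width: 0.0007
grip_force: 10.5
```

{"fn": "arm_command", "kwargs": {"xyz": [[0,0,0.03],[-0.03,0.0024,0.06],[-0.03,0.0024,0.1],[-0.03,0.0024,0.1]], "rot": [[0,0,0],[0,0,0],[0,0,0],[0,0,0]]}}

```text
time: 3.97
ee_pos: [0.4239, -0.1368, 0.1923]
eef_rot: [0.999, -0.039, 0.005, 0.002]
ft_force: [1.2, -0.6, 1.4]
width: 0.0004
grip_force: 0.0
```

```bash
cat >> h.py <<'E'
def dig(name,n=4):
    F={c:np.mean([r.camera(c).astype(float) for _ in range(n)],0)[...,::-1].clip(0,255).astype(np.uint8) for c in("top","scene")}
    R=lambda c,x,y,w,h:cv2.resize(F[c][y:y+h,x:x+w],(400,300),interpolation=cv2.INTER_CUBIC)
    cv2.imwrite(f"pics/{name}.png",np.hstack([R("scene",327,170,44,33),R("top",315,202,44,33)]))
    cv2.imwrite(f"pics/{name}_t.png",F["top"]);cv2.imwrite(f"pics/{name}_s.png",F["scene"])
E
python3 -c "
from h import *
dig('d1',2)"
```

```text
(no output)
```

View pics/d1.png

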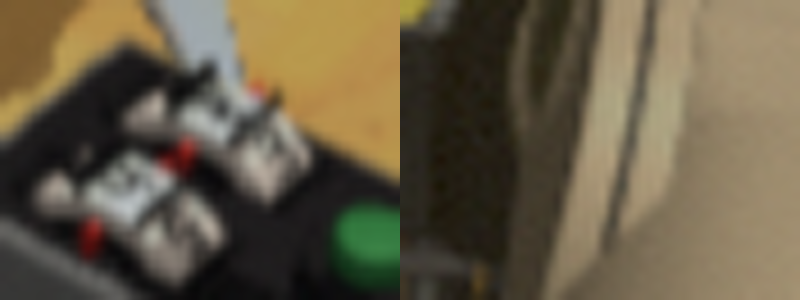

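```bash
cat > ocr.py <<'E'
from h import *
# rectified at 5 px/mm => patch 24x18 mm; blur template to image resolution
def patches(F,cam,yc,xc):
    o={}
    for ph in(-36,0,36):
        A=np.radians(ph);c=np.array([xc,yc,.05]);rad=np.array([np.sin(A),0,np.cos(A)]);yw=-.08
        Rz=np.array([[np.cos(yw),-np.sin(yw),0],[np.sin(yw),np.cos(yw),0],[0,0,1]])
        tan=Rz@np.array([np.cos(A),0,-np.sin(A)]);rad=Rz@rad;ya=Rz@np.array([0,1,0])
        q=[proj(cam,c+.033*rad+ya*u+tan*v) for u,v in((.011,.009),(-.011,.009),(-.011,-.009),(.011,-.009))]
        o[ph]=np.float32(q)
    return o
def score(F,cam,quad):
    g=cv2.cvtColor(F,cv2.COLOR_BGR2GRAY).astype(np.float32)
    x0,y0=np.floor(quad.min(0)).astype(int)-1;x1,y1=np.ceil(quad.max(0)).astype(int)+2
    K=8;best=np.full(10,-1.)
    for dx in(-1.5,-1,-.5,0,.5,1,1.5):
     for dy in(-1.5,-1,-.5,0,.5,1,1.5):
      H=cv2.getPerspectiveTransform(np.float32([(0,0),(220,0),(220,180),(0,180)]),(quad+[dx,dy]-[x0,y0]).astype(np.float32)*K)
      m=cv2.warpPerspective(np.ones((180,220),np.float32),H,((x1-x0)*K,(y1-y0)*K))
      M=cv2.resize(m,(x1-x0,y1-y0),interpolation=cv2.INTER_AREA)>.6
      for hgt in(110,135):
       for d in range(10):
        t=np.ones((180,220),np.float32);s=hgt/21.;(w,h),_=cv2.getTextSize(str(d),0,s,18)
        cv2.putText(t,str(d),(110-w//2,90+h//2),0,s,0,18)
        T=cv2.warpPerspective(t,H,((x1-x0)*K,(y1-y0)*K),borderValue=1)
        T=cv2.GaussianBlur(cv2.resize(T,(x1-x0,y1-y0),interpolation=cv2.INTER_AREA),(0,0),.5)
        best[d]=max(best[d],np.corrcoef(T[M],g[y0:y1,x0:x1][M])[0,1])
    return best
def read(F,cam):
    for n,xc,yc in(("L",.452,-.1385),("R",.4485,-.1845)):
        P=patches(F,cam,yc,xc);tot=np.zeros(10)
        for ph,k in((-36,1),(0,0),(36,-1)) if cam=="top" else((-36,1),(0,0)):
            s=score(F,cam,P[ph]);print(cam,n,ph,np.round(s,2));tot+=np.roll(s,-k)
        print("   value score",np.round(tot,2),tot.argmax())
E
python3 - <<'E'
from ocr import *
read(cv2.imread("pics/top0.png"),"top");read(cv2.imread("pics/scene0.png"),"scene");print("NOW");read(cv2.imread("pics/d1_s.png"),"scene")
E
```

```text
top L -36 [0.47 0.39 0.44 0.46 0.28 0.45 0.39 0.5  0.43 0.42]
top L 0 [0.65 0.48 0.7  0.8  0.52 0.69 0.64 0.76 0.69 0.74]
top L 36 [0.39 0.37 0.62 0.56 0.35 0.43 0.41 0.62 0.47 0.45]
   value score [1.49 1.32 1.53 1.7  1.53 1.43 1.57 1.6  1.73 1.68] 8
top R -36 [0.43 0.51 0.56 0.67 0.46 0.49 0.44 0.63 0.47 0.5 ]
top R 0 [0.5  0.38 0.61 0.53 0.43 0.45 0.5  0.69 0.51 0.53]
top R 36 [0.1  0.26 0.19 0.29 0.1  0.12 0.08 0.34 0.1  0.11]
   value score [1.13 1.04 1.53 1.18 1.21 0.99 1.26 1.24 1.35 1.06] 2
scene L -36 [0.24 0.37 0.35 0.39 0.18 0.31 0.19 0.45 0.28 0.21]
scene L 0 [0.33 0.29 0.49 0.59 0.17 0.38 0.28 0.49 0.34 0.33]
   value score [0.7  0.64 0.88 0.78 0.48 0.56 0.73 0.78 0.55 0.56] 2
scene R -36 [0.37 0.41 0.65 0.65 0.31 0.52 0.45 0.56 0.52 0.48]
scene R 0 [0.37 0.51 0.64 0.64 0.46 0.48 0.47 0.66 0.53 0.56]
   value score [0.78 1.15 1.29 0.94 0.98 0.93 1.03 1.18 1.01 0.93] 2
NOW
scene L -36 [0.66 0.57 0.67 0.69 0.58 0.72 0.72 0.64 0.7  0.67]
scene L 0 [0.2  0.21 0.26 0.39 0.07 0.3  0.17 0.37 0.25 0.17]
   value score [0.77 0.87 0.95 0.96 0.79 1.02 0.81 1.06 0.93 0.83] 7
scene R -36 [0.37 0.4  0.64 0.65 0.3  0.52 0.44 0.56 0.51 0.47]
scene R 0 [0.37 0.51 0.64 0.63 0.46 0.48 0.47 0.66 0.53 0.56]
   value score [0.77 1.15 1.29 0.93 0.98 0.92 1.03 1.17 1.   0.93] 2
```

```bash
python3 - <<'E'
from ocr import *
rows=[]
for f in("scene0","d1_s"):
    F=cv2.imread(f"pics/{f}.png");P=patches(F,"scene",-.1385,.452);t=[]
    for ph in(-36,0):
        q=P[ph];H=cv2.getPerspectiveTransform(q,np.float32([(0,0),(200,0),(200,164),(0,164)]))
        t.append(cv2.normalize(cv2.warpPerspective(F,H,(200,164),flags=cv2.INTER_CUBIC),None,0,255,cv2.NORM_MINMAX))
    rows.append(np.hstack(t))
# templates through the same optics
for ph in(-36,0):
  t=[]
  for d in(3,4,5,6):
    q=P[ph];x0,y0=np.floor(q.min(0)).astype(int)-2;wh=(np.ceil(q.max(0)).astype(int)+3-[x0,y0])
    H=cv2.getPerspectiveTransform(np.float32([(0,0),(220,0),(220,180),(0,180)]),(q-[x0,y0]).astype(np.float32)*8)
    im=np.full((180,220),255,np.uint8);(w,h),_=cv2.getTextSize(str(d),0,6,18);cv2.putText(im,str(d),(110-w//2,90+h//2),0,6,0,18)
    T=cv2.resize(cv2.warpPerspective(im,H,tuple(int(k)*8 for k in wh),borderValue=255),tuple(map(int,wh)),interpolation=cv2.INTER_AREA)
    H2=cv2.getPerspectiveTransform((q-[x0,y0]).astype(np.float32),np.float32([(0,0),(100,0),(100,82),(0,82)]))
    t.append(cv2.cvtColor(cv2.warpPerspective(T,H2,(100,82),flags=cv2.INTER_CUBIC),8))
  rows.append(np.hstack(t))
cv2.imwrite("pics/cmp.png",np.vstack(rows))
E
```

```text
(no output)
```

View pics/cmp.png

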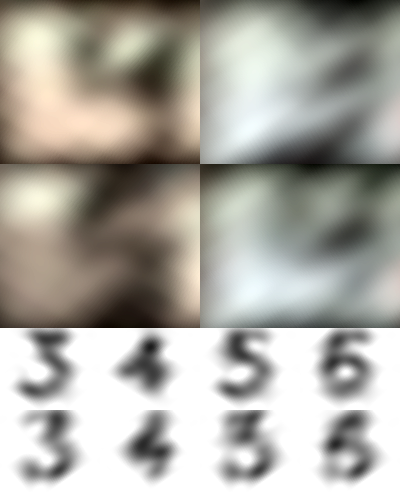

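Row 2 of the comparison shows a 5 in front where row 1 had a 4, so the left wheel went from 3 to 4 and needs one more push. The right wheel reads 2 and needs five.

{"fn": "arm_command", "kwargs": {"xyz": [[0,0,-0.06],[0,0,-0.099],[0,0,-0.099],[0.008,-0.0006,-0.099],[0.015,-0.0012,-0.099],[0.022,-0.0018,-0.099],[0.0285,-0.0023,-0.099],[0.0285,-0.0023,-0.099],[0.0285,-0.0023,-0.075],[0,-0.02,-0.07],[-0.0025,-0.046,-0.07],[-0.0025,-0.046,-0.07],[-0.0025,-0.046,-0.099],[-0.0025,-0.046,-0.099],[0.0055,-0.0466,-0.099],[0.0125,-0.0472,-0.099],[0.0195,-0.0478,-0.099],[0.026,-0.0483,-0.099],[0.026,-0.0483,-0.099]], "rot": [[0,0,0],[0,0,0],[0,0,0],[0,0,0],[0,0,0],[0,0,0],[0,0,0],[0,0,0],[0,0,0],[0,0,-0.06],[0,0,-0.12],[0,0,-0.12],[0,0,-0.12],[0,0,-0.12],[0,0,-0.12],[0,0,-0.12],[0,0,-0.12],[0,0,-0.12],[0,0,-0.12]]}}

```text
time: 5.75
ee_pos: [0.4497, -0.1842, 0.0876]
eef_rot: [0.995, -0.098, 0.002, 0.0]
ft_force: [1.4, 0.1, 4.2]
width: 0.0005
grip_force: 4.4
```

{"fn": "arm_command", "kwargs": {"xyz": [[0,0,0.024],[-0.0285,0.0023,0.029],[-0.0285,0.0023,0.029],[-0.0285,0.0023,0],[-0.0285,0.0023,0],[-0.0205,0.0017,0],[-0.0135,0.0011,0],[-0.0065,0.0005,0],[0,0,0],[0,0,0],[0,0,0.024],[-0.0285,0.0023,0.029],[-0.0285,0.0023,0.029],[-0.0285,0.0023,0.099],[-0.0285,0.0023,0.099],[-0.0285,0.0023,0.099]], "rot": [[0,0,0],[0,0,0],[0,0,0],[0,0,0],[0,0,0],[0,0,0],[0,0,0],[0,0,0],[0,0,0],[0,0,0],[0,0,0],[0,0,0],[0,0,0],[0,0,0],[0,0,0],[0,0,0]]}}

```text
time: 7.08
ee_pos: [0.4223, -0.1828, 0.1913]
eef_rot: [0.995, -0.099, 0.005, 0.002]
ft_force: [0.7, 0.1, -0.3]
width: 0.0004
grip_force: 0.0
```

```bash
cat >> ocr.py <<'E'
def rectpic(fs,name):
    rows=[]
    for f in fs:
        F=cv2.imread(f"pics/{f}.png");t=[]
        for xc,yc in((.452,-.1385),(.4485,-.1845)):
            P=patches(F,"scene",yc,xc)
            for ph in(-36,0):
                H=cv2.getPerspectiveTransform(P[ph],np.float32([(0,0),(160,0),(160,131),(0,131)]))
                t.append(cv2.normalize(cv2.warpPerspective(F,H,(160,131),flags=cv2.INTER_CUBIC),None,0,255,cv2.NORM_MINMAX))
        rows.append(np.hstack(t))
    cv2.imwrite(f"pics/{name}.png",np.vstack(rows))
E
python3 -c "
from ocr import *
dig('d2',2);rectpic(['scene0','d1_s','d2_s'],'cmp2');read(cv2.imread('pics/d2_s.png'),'scene')"
```

```text
scene L -36 [0.54 0.58 0.64 0.53 0.51 0.61 0.66 0.63 0.57 0.6 ]
scene L 0 [0.42 0.39 0.56 0.64 0.13 0.56 0.38 0.5  0.35 0.4 ]
   value score [1.   1.03 1.09 1.15 0.75 1.22 1.01 1.07 0.95 0.94] 5
scene R -36 [0.39 0.43 0.58 0.56 0.31 0.56 0.43 0.51 0.42 0.43]
scene R 0 [0.3  0.42 0.26 0.41 0.36 0.33 0.31 0.51 0.33 0.31]
   value score [0.72 1.   0.81 0.72 0.91 0.76 0.83 0.93 0.76 0.7 ] 1
```

View pics/cmp2.png

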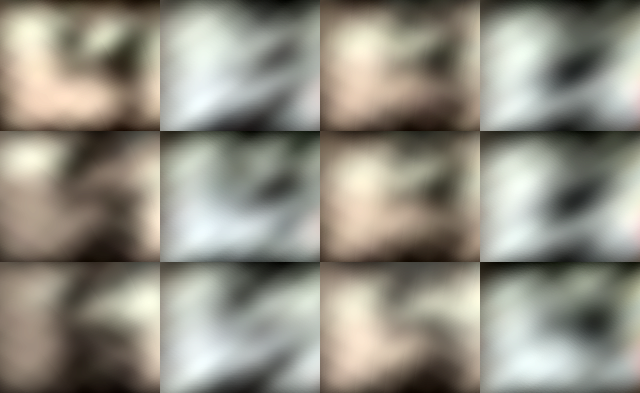

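Left wheel: 6 in front and 5 on top, so it is set. The right wheel's top matches the earlier 4 with a 5 in front, so it needs three more pushes.

{"fn": "arm_command", "kwargs": {"xyz": [[0,0,-0.06],[0,0,-0.099],[0,0,-0.099],[0.008,-0.0006,-0.099],[0.015,-0.0012,-0.099],[0.022,-0.0018,-0.099],[0.0285,-0.0023,-0.099],[0.0285,-0.0023,-0.099],[0.0285,-0.0023,-0.075],[0,0,-0.07],[0,0,-0.07],[0,0,-0.099],[0,0,-0.099],[0.008,-0.0006,-0.099],[0.015,-0.0012,-0.099],[0.022,-0.0018,-0.099],[0.0285,-0.0023,-0.099],[0.0285,-0.0023,-0.099]], "rot": [[0,0,0],[0,0,0],[0,0,0],[0,0,0],[0,0,0],[0,0,0],[0,0,0],[0,0,0],[0,0,0],[0,0,0],[0,0,0],[0,0,0],[0,0,0],[0,0,0],[0,0,0],[0,0,0],[0,0,0],[0,0,0]]}}

```text
time: 8.78
ee_pos: [0.4497, -0.1844, 0.0874]
eef_rot: [0.995, -0.099, 0.001, 0.0]
ft_force: [-0.9, -0.2, 3.9]
width: 0.0005
grip_force: 5.4
```

{"fn": "arm_command", "kwargs": {"xyz": [[0,0,0.024],[-0.0285,0.0023,0.029],[-0.0285,0.0023,0.029],[-0.0285,0.0023,0],[-0.0285,0.0023,0],[-0.0205,0.0017,0],[-0.0135,0.0011,0],[-0.0065,0.0005,0],[0,0,0],[0,0,0],[0,0,0.024],[-0.0285,0.0023,0.029],[-0.0285,0.0023,0.029],[-0.0285,0.0023,0.099],[-0.0285,0.0023,0.099],[-0.0285,0.0023,0.099]], "rot": [[0,0,0],[0,0,0],[0,0,0],[0,0,0],[0,0,0],[0,0,0],[0,0,0],[0,0,0],[0,0,0],[0,0,0],[0,0,0],[0,0,0],[0,0,0],[0,0,0],[0,0,0],[0,0,0]], "grip": 0}}

```text
time: 10.12
ee_pos: [0.4224, -0.1828, 0.1914]
eef_rot: [0.995, -0.099, 0.005, 0.002]
ft_force: [-0.2, -0.4, 0.4]
width: 0.0003
grip_force: 0.0
```

```bash
python3 -c "
from ocr import *
dig('d3',2);rectpic(['scene0','d2_s','d3_s'],'cmp3');read(cv2.imread('pics/d3_s.png'),'scene');print(r.read_state()['ee_pos'])
for d in r.spot_point('cassette_0','scene'): print(d['conf'],W('scene',d['at']))"
```

```text
scene L -36 [0.54 0.59 0.65 0.54 0.51 0.62 0.66 0.62 0.58 0.61]
scene L 0 [0.41 0.38 0.56 0.64 0.13 0.56 0.38 0.5  0.35 0.4 ]
   value score [1.   1.03 1.1  1.15 0.75 1.22 1.   1.08 0.95 0.94] 5
scene R -36 [0.51 0.49 0.71 0.61 0.44 0.57 0.58 0.57 0.6  0.61]
scene R 0 [0.23 0.34 0.24 0.35 0.19 0.29 0.22 0.5  0.25 0.22]
   value score [0.72 1.04 0.85 0.8  0.75 0.86 0.78 1.11 0.86 0.73] 7
[ 0.41882061 -0.18174958  0.18459076]
0.79 [0.45604538 0.1996499  0.00282161]
0.73 [0.43290269 0.03643559 0.00300192]
0.54 [ 0.46313663  0.11572192 -0.00093324]
0.45 [ 0.46835509 -0.04180051  0.00406966]
```

View pics/cmp3.png

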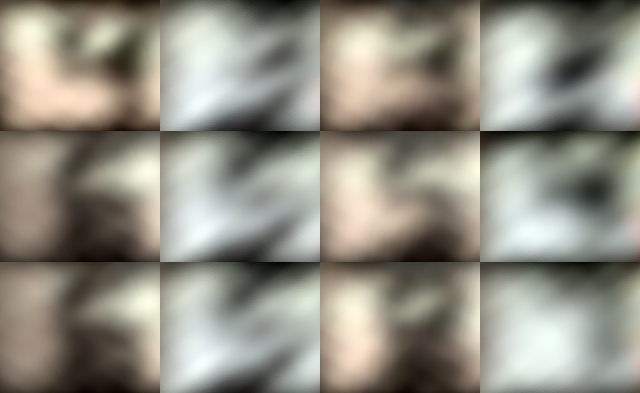

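Right wheel: 8 in front and 7 on top, so the wheels stand at 57. Next is the orange cassette, gripped along its length so the gripper body clears the console.

{"fn": "arm_command", "kwargs": {"xyz": [[0.048,0.1405,0],[0.048,0.1405,0],[0.048,0.1405,0],[0.048,0.1405,0],[0.048,0.1405,0],[0.048,0.1405,0],[0.048,0.1405,-0.03],[0.048,0.1405,-0.06],[0.048,0.1405,-0.1],[0.048,0.1405,-0.13],[0.048,0.1405,-0.155],[0.048,0.1405,-0.17],[0.048,0.1405,-0.178],[0.048,0.1405,-0.178],[0.048,0.1405,-0.178]], "rot": [[0,0,-0.12],[0,0,-0.24],[0,0,-0.36],[0,0,-0.48],[0,0,-0.6],[0,0,-0.72],[0,0,-0.79],[0,0,-0.79],[0,0,-0.79],[0,0,-0.79],[0,0,-0.79],[0,0,-0.79],[0,0,-0.79],[0,0,-0.79],[0,0,-0.79]], "grip": 0.7}}

```text
time: 11.62
ee_pos: [0.4667, -0.0413, 0.0071]
eef_rot: [0.88, -0.474, -0.0, 0.0]
ft_force: [0.1, -0.2, 0.8]
width: 0.0606
grip_force: 0.0
```

{"fn": "arm_command", "kwargs": {"xyz": [[0,0,0],[0,0,0],[0,0,0],[0,0,0],[0,0,0],[0,0,0.02],[0,0,0.05],[0,0,0.08],[0,0,0.08]], "rot": [[0,0,0],[0,0,0],[0,0,0],[0,0,0],[0,0,0],[0,0,0],[0,0,0],[0,0,0],[0,0,0]], "grip": 0, "squeeze": 20}}

```text
time: 12.37
ee_pos: [0.4698, -0.0415, 0.0923]
eef_rot: [0.88, -0.474, 0.004, -0.002]
ft_force: [1.1, -0.2, 0.6]
width: 0.0399
grip_force: 20.0
```

{"fn": "arm_command", "kwargs": {"xyz": [[0,0,0.033],[0.02,0.01,0.033],[0.04,0.02,0.033],[0.07,0.03,0.033],[0.1,0.05,0.033],[0.13,0.06,0.033],[0.16,0.075,0.033],[0.188,0.0895,0.033],[0.188,0.0895,0.033],[0.188,0.0895,0.01],[0.188,0.0895,-0.02],[0.188,0.0895,-0.045],[0.188,0.0895,-0.06],[0.188,0.0895,-0.068],[0.188,0.0895,-0.068]], "rot": [[0,0,0.12],[0,0,0.24],[0,0,0.36],[0,0,0.48],[0,0,0.6],[0,0,0.72],[0,0,0.84],[0,0,0.96],[0,0,0.99],[0,0,0.99],[0,0,0.99],[0,0,0.99],[0,0,0.99],[0,0,0.99],[0,0,0.99]]}}

```text
time: 13.62
ee_pos: [0.6539, 0.0479, 0.0177]
eef_rot: [1.0, 0.001, -0.001, 0.0]
ft_force: [-0.6, 0.5, 0.2]
width: 0.0397
grip_force: 20.0
```

{"fn": "arm_command", "kwargs": {"xyz": [[0,0,0],[0,0,0],[0,0,0.03],[0,0,0.07],[0,0,0.1],[0,0,0.1]], "rot": [[0,0,0],[0,0,0],[0,0,0],[0,0,0],[0,0,0],[0,0,0]], "grip": 0.55}}

```text
time: 14.12
ee_pos: [0.6586, 0.0487, 0.1275]
eef_rot: [1.0, 0.001, 0.006, -0.001]
ft_force: [1.6, 0.5, 0.8]
width: 0.048
grip_force: 0.0
```

```bash
cat >> h.py <<'E'
def cass():
    snap("scene","tmp")
    for d in r.spot_point('cassette_0','scene')[:6]: print(round(d['conf'],2),np.round(W('scene',d['at']),3))
E
python3 -c "
from h import *
cass()"
```

```text
0.72 [0.46  0.198 0.001]
0.56 [0.655 0.044 0.013]
0.49 [ 0.43   0.035 -0.001]
```

{"fn": "arm_command", "kwargs": {"xyz": [[-0.04,-0.002,0],[-0.08,-0.004,0],[-0.12,-0.006,0],[-0.16,-0.008,0],[-0.2,-0.01,0],[-0.226,-0.012,0],[-0.226,-0.012,-0.03],[-0.226,-0.012,-0.06],[-0.226,-0.012,-0.09],[-0.226,-0.012,-0.107],[-0.226,-0.012,-0.115],[-0.226,-0.012,-0.115],[-0.226,-0.012,-0.115]], "rot": [[0,0,0],[0,0,0],[0,0,0],[0,0,0],[0,0,0],[0,0,0],[0,0,0],[0,0,0],[0,0,0],[0,0,0],[0,0,0],[0,0,0],[0,0,0]], "grip": 0.6}}

```text
time: 15.3
ee_pos: [0.4286, 0.0362, 0.0042]
eef_rot: [1.0, 0.001, -0.0, 0.0]
ft_force: [0.4, -0.8, 0.9]
width: 0.0524
grip_force: 0.0
```

{"fn": "arm_command", "kwargs": {"xyz": [[0,0,0],[0,0,0],[0,0,0],[0,0,0],[0,0,0],[0,0,0.03],[0,0,0.07],[0,0,0.1],[0,0,0.1]], "rot": [[0,0,0],[0,0,0],[0,0,0],[0,0,0],[0,0,0],[0,0,0],[0,0,0],[0,0,0],[0,0,0]], "grip": 0}}

```text
time: 16.05
ee_pos: [0.432, 0.0367, 0.1098]
eef_rot: [1.0, 0.001, 0.004, -0.0]
ft_force: [0.8, -0.4, 0.3]
width: 0.0278
grip_force: 19.9
```

{"fn": "arm_command", "kwargs": {"xyz": [[0.04,0.002,0],[0.08,0.004,0],[0.12,0.006,0],[0.15,0.008,0],[0.176,0.008,0],[0.176,0.008,0],[0.176,0.008,-0.03],[0.176,0.008,-0.06],[0.176,0.008,-0.08],[0.176,0.008,-0.088],[0.176,0.008,-0.088],[0.176,0.008,-0.088]], "rot": [[0,0,0],[0,0,0],[0,0,0],[0,0,0],[0,0,0],[0,0,0],[0,0,0],[0,0,0],[0,0,0],[0,0,0],[0,0,0],[0,0,0]]}}

```text
time: 17.05
ee_pos: [0.6046, 0.0442, 0.0163]
eef_rot: [1.0, 0.001, 0.0, 0.0]
ft_force: [0.3, -0.1, 0.2]
width: 0.0277
grip_force: 20.0
```

{"fn": "arm_command", "kwargs": {"xyz": [[0,0,0],[0,0,0],[0,0,0.03],[0,0,0.07],[0,0,0.1],[0,0,0.1]], "rot": [[0,0,0],[0,0,0],[0,0,0],[0,0,0],[0,0,0],[0,0,0]], "grip": 0.44}}

```text
time: 17.55
ee_pos: [0.6084, 0.0447, 0.1239]
eef_rot: [1.0, 0.001, 0.006, -0.0]
ft_force: [1.4, -0.3, 0.9]
width: 0.0382
grip_force: 0.0
```

```bash
python3 -c "
from h import *
cass()"
```

```text
0.78 [0.457 0.199 0.005]
0.69 [ 0.463  0.116 -0.002]
0.52 [0.654 0.044 0.012]
0.49 [0.606 0.045 0.008]
```

{"fn": "arm_command", "kwargs": {"xyz": [[-0.035,0.019,0],[-0.07,0.038,0],[-0.105,0.056,0],[-0.141,0.075,0],[-0.141,0.075,0],[-0.141,0.075,-0.03],[-0.141,0.075,-0.06],[-0.141,0.075,-0.09],[-0.141,0.075,-0.104],[-0.141,0.075,-0.112],[-0.141,0.075,-0.112],[-0.141,0.075,-0.112]], "rot": [[0,0,0.1],[0,0,0.2],[0,0,0.25],[0,0,0.25],[0,0,0.25],[0,0,0.25],[0,0,0.25],[0,0,0.25],[0,0,0.25],[0,0,0.25],[0,0,0.25],[0,0,0.25]], "grip": 0.6}}

```text
time: 18.65
ee_pos: [0.4636, 0.1192, 0.0041]
eef_rot: [0.992, 0.126, -0.0, -0.0]
ft_force: [0.4, 0.4, 0.4]
width: 0.0524
grip_force: 0.0
```

{"fn": "arm_command", "kwargs": {"xyz": [[0,0,0],[0,0,0],[0,0,0],[0,0,0],[0,0,0],[0,0,0.03],[0,0,0.07],[0,0,0.1],[0,0,0.1]], "rot": [[0,0,0],[0,0,0],[0,0,0],[0,0,0],[0,0,0],[0,0,0],[0,0,0],[0,0,0],[0,0,0]], "grip": 0}}

```text
time: 19.4
ee_pos: [0.4669, 0.1203, 0.1101]
eef_rot: [0.992, 0.126, 0.005, -0.0]
ft_force: [1.0, 0.3, -0.7]
width: 0.0282
grip_force: 2.0
```

The grip force dropped to 2 N, so I'll hold still until it recovers.

{"fn": "arm_command", "kwargs": {"xyz": [[0,0,0],[0,0,0],[0,0,0],[0,0,0],[0,0,0]], "rot": [[0,0,0],[0,0,0],[0,0,0],[0,0,0],[0,0,0]], "grip": 0, "squeeze": 25}}

```text
time: 19.82
ee_pos: [0.4629, 0.119, 0.103]
eef_rot: [0.992, 0.126, -0.001, 0.0]
ft_force: [0.0, 0.3, 0.1]
width: 0.0278
grip_force: 25.0
```

{"fn": "arm_command", "kwargs": {"xyz": [[0.04,-0.003,0],[0.08,-0.006,0],[0.12,-0.01,0],[0.141,-0.012,0],[0.141,-0.012,0],[0.141,-0.012,0],[0.141,-0.012,-0.03],[0.141,-0.012,-0.06],[0.141,-0.012,-0.08],[0.141,-0.012,-0.088],[0.141,-0.012,-0.088],[0.141,-0.012,-0.088]], "rot": [[0,0,-0.1],[0,0,-0.2],[0,0,-0.25],[0,0,-0.25],[0,0,-0.25],[0,0,-0.25],[0,0,-0.25],[0,0,-0.25],[0,0,-0.25],[0,0,-0.25],[0,0,-0.25],[0,0,-0.25]]}}

```text
time: 20.82
ee_pos: [0.6038, 0.1075, 0.0162]
eef_rot: [1.0, 0.001, -0.0, -0.0]
ft_force: [0.0, 0.6, 0.4]
width: 0.0276
grip_force: 25.0
```

{"fn": "arm_command", "kwargs": {"xyz": [[0,0,0],[0,0,0],[0,0,0.03],[0,0,0.07],[0,0,0.1],[0,0,0.1]], "rot": [[0,0,0],[0,0,0],[0,0,0],[0,0,0],[0,0,0],[0,0,0]], "grip": 0.44}}

```text
time: 21.32
ee_pos: [0.6082, 0.1082, 0.1238]
eef_rot: [1.0, 0.001, 0.005, -0.001]
ft_force: [1.1, 0.2, 0.3]
width: 0.0383
grip_force: 0.0
```

```bash
python3 -c "
from h import *
cass()"
```

```text
0.69 [0.656 0.043 0.014]
0.55 [0.607 0.044 0.008]
0.52 [0.459 0.196 0.002]
0.47 [0.603 0.105 0.011]
```

{"fn": "arm_command", "kwargs": {"xyz": [[-0.035,0.02,0],[-0.07,0.04,0],[-0.105,0.06,0],[-0.145,0.088,0],[-0.145,0.088,0],[-0.145,0.088,-0.03],[-0.145,0.088,-0.06],[-0.145,0.088,-0.09],[-0.145,0.088,-0.104],[-0.145,0.088,-0.112],[-0.145,0.088,-0.112],[-0.145,0.088,-0.112]], "rot": [[0,0,-0.12],[0,0,-0.24],[0,0,-0.36],[0,0,-0.48],[0,0,-0.52],[0,0,-0.52],[0,0,-0.52],[0,0,-0.52],[0,0,-0.52],[0,0,-0.52],[0,0,-0.52],[0,0,-0.52]], "grip": 0.6}}

```text
time: 22.42
ee_pos: [0.4593, 0.195, 0.0036]
eef_rot: [0.967, -0.256, -0.0, 0.0]
ft_force: [-0.5, -0.4, -0.2]
width: 0.0521
grip_force: 0.0
```

{"fn": "arm_command", "kwargs": {"xyz": [[0,0,0],[0,0,0],[0,0,0],[0,0,0],[0,0,0],[0,0,0.03],[0,0,0.07],[0,0,0.1],[0,0,0.1]], "rot": [[0,0,0],[0,0,0],[0,0,0],[0,0,0],[0,0,0],[0,0,0],[0,0,0],[0,0,0],[0,0,0]], "grip": 0}}

```text
time: 23.17
ee_pos: [0.4628, 0.1967, 0.1102]
eef_rot: [0.967, -0.256, 0.003, -0.003]
ft_force: [0.9, 1.4, -0.1]
width: 0.0278
grip_force: 25.0
```

{"fn": "arm_command", "kwargs": {"xyz": [[0.04,-0.017,0],[0.08,-0.034,0],[0.12,-0.051,0],[0.16,-0.068,0],[0.195,-0.086,0],[0.195,-0.086,0],[0.195,-0.086,0],[0.195,-0.086,-0.03],[0.195,-0.086,-0.06],[0.195,-0.086,-0.08],[0.195,-0.086,-0.088],[0.195,-0.086,-0.088],[0.195,-0.086,-0.088]], "rot": [[0,0,0.12],[0,0,0.24],[0,0,0.36],[0,0,0.48],[0,0,0.52],[0,0,0.52],[0,0,0.52],[0,0,0.52],[0,0,0.52],[0,0,0.52],[0,0,0.52],[0,0,0.52],[0,0,0.52]]}}

```text
time: 24.25
ee_pos: [0.6542, 0.1099, 0.0164]
eef_rot: [1.0, 0.001, -0.0, -0.0]
ft_force: [0.7, -0.2, -0.3]
width: 0.0276
grip_force: 25.0
```

{"fn": "arm_command", "kwargs": {"xyz": [[0,0,0],[0,0,0],[0,0,0.03],[0,0,0.07],[0,0,0.1],[-0.04,0.04,0.1],[-0.08,0.08,0.1],[-0.11,0.12,0.1],[-0.14,0.16,0.1],[-0.16,0.2,0.1],[-0.175,0.24,0.1],[-0.178,0.287,0.1],[-0.178,0.287,0.1],[-0.178,0.287,0.1]], "rot": [[0,0,0],[0,0,0],[0,0,0],[0,0,0],[0,0,0],[0,0,0],[0,0,0],[0,0,0],[0,0,0],[0,0,0],[0,0,0],[0,0,0],[0,0,0],[0,0,0]], "grip": 0.44}}

```text
time: 25.42
ee_pos: [0.4723, 0.4039, 0.117]
eef_rot: [1.0, 0.005, -0.0, -0.002]
ft_force: [-0.0, 1.4, -0.2]
width: 0.0381
grip_force: 0.0
```

```bash
python3 - <<'E'
from ocr import *
dig("d4",3)
print(r.read_state()["ee_pos"])
s=cv2.imread("pics/d4_s.png");t=cv2.imread("pics/d4_t.png")
R=lambda i,x,y,w,h,W_,H_:cv2.resize(i[y:y+h,x:x+w],(W_,H_),interpolation=cv2.INTER_CUBIC)
cv2.imwrite("pics/v4.png",np.vstack([np.hstack([R(s,100,160,200,150,400,300),R(t,180,125,133,100,400,300)]),np.hstack([R(s,100,290,160,120,400,300),cv2.imread("pics/d4.png")[:,400:]])]))
for d in r.spot_point("cover","scene")[:1]:print(d["conf"],W("scene",d["at"]))
for d in r.spot_point("station","top")[:1]:print(d["conf"],W("top",d["at"]))
for d in r.spot_point("station","scene")[:1]:print(d["conf"],W("scene",d["at"]))
for d in r.spot_point('cassette_0','scene')[:6]: print(round(d['conf'],2),np.round(W('scene',d['at']),3))
E
```

```text
[0.47764751 0.3945497  0.11623617]
0.87 [ 0.47321283  0.39413114 -0.00143377]
0.72 [0.63216435 0.07545291 0.00210798]
0.74 [0.63140909 0.07633374 0.00119236]
0.64 [0.609 0.044 0.012]
0.55 [0.656 0.045 0.013]
0.52 [0.604 0.102 0.014]
```

View pics/v4.png

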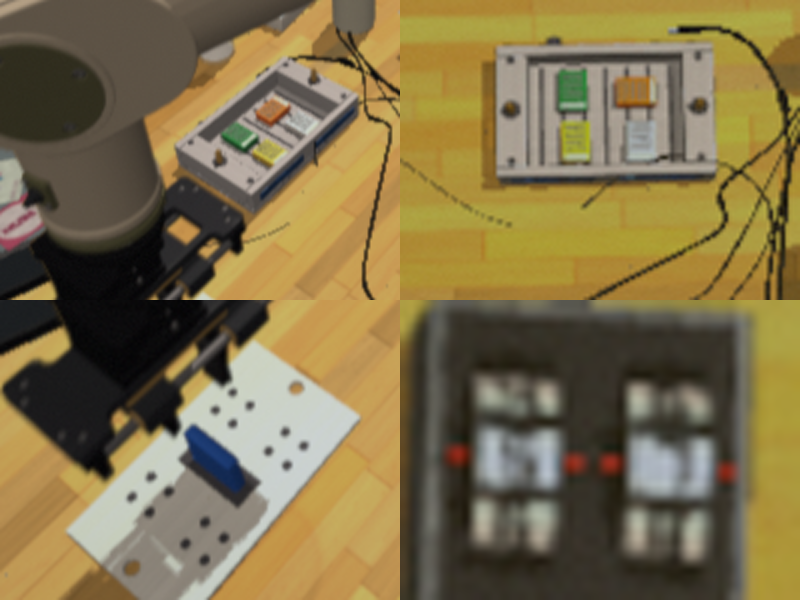

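Both views show all four cassettes lying in the well (green and yellow on the left, orange and white on the right), and the wheels centred on 5 and 7. Next I'll refine the pin and hole positions.

```bash
cat >> h.py <<'E'
def tri(a,b):
    A=[];B=[]
    for cam,(u,v) in(("top",a),("scene",b)):
        o=np.array(r.camera_model(cam)["T"])[:3,3];d=ray(cam,u,v,0)-o;d/=np.linalg.norm(d);P=np.eye(3)-np.outer(d,d);A.append(P);B.append(P@o)
    return np.linalg.solve(sum(A),sum(B))
def darkc(g,u,v,R=5):
    u0,v0=int(round(u))-R,int(round(v))-R;p=g[v0:v0+2*R+1,u0:u0+2*R+1].astype(float);bg=np.percentile(p,60);w=np.clip(bg-12-p,0,None)
    Y,X=np.mgrid[v0:v0+2*R+1,u0:u0+2*R+1];return (w*X).sum()/w.sum(),(w*Y).sum()/w.sum()
E
python3 - <<'E'
from h import *
g=cv2.imread("pics/d4_t.png",0);s=cv2.imread("pics/d4_s.png",0);g0=cv2.imread("pics/top0.png")[...,0];s0=s
pl=darkc(g,216.6,161.3);pr=darkc(g,279.4,160);sl=darkc(s,210,238.5,6);sr=darkc(s,256.5,198.5,6)
print("pins px",pl,pr,sl,sr)
for z in(.045,.05,.055):print(z,"top",ray("top",*pl,z)[:2],ray("top",*pr,z)[:2],"scene",ray("scene",*sl,z)[:2],ray("scene",*sr,z)[:2])
# cover holes: blue channel low (wood seen through)
b0=cv2.imread("pics/top0.png")[...,0];sb=cv2.imread("pics/scene0.png")[...,0]
for u,v in((105,219),(170,219)):
    p=darkc(b0,u,v,5);print("hole top",p,ray("top",*p,.003)[:2])
for u,v in((218.8,324.8),(152.4,397.2)):
    p=darkc(sb,u,v,5);print("hole scene",p,ray("scene",*p,.003)[:2])
# rim outer rect, z=.04 top
F=cv2.imread("pics/d4_t.png")
w=warp(F,"top",.04,.54,.72,-.06,.21,2);h=cv2.cvtColor(w,cv2.COLOR_BGR2HSV);m=((h[...,1]<70)&(h[...,2]>110)).astype(np.uint8)*255
m=cv2.morphologyEx(cv2.morphologyEx(m,cv2.MORPH_CLOSE,np.ones((9,9))),cv2.MORPH_OPEN,np.ones((15,15)));print("rim",rect(m,.72,.21,2)[0])
# tab top z=.05: blue
w=warp(cv2.imread("pics/top0.png"),"top",.05,.41,.54,.33,.46,2);h=cv2.cvtColor(w,cv2.COLOR_BGR2HSV);m=((h[...,0]>95)&(h[...,0]<130)&(h[...,1]>90)).astype(np.uint8)*255;print("tab",rect(m,.54,.46,2)[0])
E
```

```text
pins px (np.float64(217.12073921971253), np.float64(161.23203285420945)) (np.float64(278.5159137577002), np.float64(160.15400410677617)) (np.float64(209.9044903411426), np.float64(238.70232223592274)) (np.float64(255.3557894736842), np.float64(199.74807017543858))
0.045 top [0.63067793 0.16512046] [ 0.63053739 -0.01095679] scene [0.63081187 0.16443607] [ 0.63109628 -0.00842417]
0.05 top [0.62932109 0.16466122] [ 0.62918108 -0.01075887] scene [0.62728159 0.16722802] [ 0.627564   -0.00441808]
0.055 top [0.62796426 0.16420197] [ 0.62782476 -0.01056096] scene [0.6237513  0.17001997] [ 6.24031715e-01 -4.11994897e-04]
hole top (np.float64(102.506591796875), np.float64(219.23388671875)) [0.47602149 0.49840274]
hole top (np.float64(172.59432491425008), np.float64(218.30651699407545)) [0.47444548 0.2976491 ]
hole scene (np.float64(218.9923890063425), np.float64(323.9293868921776)) [0.47699972 0.30234618]
hole scene (np.float64(152.20779698418536), np.float64(396.5627068775285)) [0.47344478 0.48589358]
rim [ 0.6318  0.0772  0.2085  0.1295 -1.5708]
tab [ 0.473  0.391  0.053  0.021 -0.   ]
```

{"fn": "arm_command", "kwargs": {"xyz": [[-0.0018,0,-0.02],[-0.0018,0,-0.05],[-0.0018,0,-0.08],[-0.0018,0,-0.094],[-0.0018,0,-0.094],[-0.0018,0,-0.094]], "rot": [[0,0,0.02],[0,0,0.02],[0,0,0.02],[0,0,0.02],[0,0,0.02],[0,0,0.02]]}}

```text
time: 26.42
ee_pos: [0.4747, 0.3956, 0.0218]
eef_rot: [1.0, 0.011, -0.0, 0.0]
ft_force: [0.6, 0.1, 1.0]
width: 0.0384
grip_force: 0.0
```

{"fn": "arm_command", "kwargs": {"xyz": [[0,0,0],[0,0,0],[0,0,0],[0,0,0],[0,0,0],[0,0,0],[0,0,0.015],[0,0,0.04],[0,0,0.07],[0,0,0.1],[0,0,0.1],[0,0,0.1],[0,0,0.1]], "rot": [[0,0,0],[0,0,0],[0,0,0],[0,0,0],[0,0,0],[0,0,0],[0,0,0],[0,0,0],[0,0,0],[0,0,0],[0,0,0],[0,0,0],[0,0,0]], "grip": 0, "squeeze": 50}}

```text
time: 27.5
ee_pos: [0.4742, 0.3956, 0.1208]
eef_rot: [1.0, 0.011, -0.001, 0.001]
ft_force: [-0.5, 0.6, -4.6]
width: 0.0116
grip_force: 50.0
```

{"fn": "arm_command", "kwargs": {"xyz": [[0.02,-0.035,0],[0.04,-0.07,0],[0.06,-0.11,0],[0.08,-0.15,0],[0.1,-0.19,0],[0.12,-0.23,0],[0.135,-0.265,0],[0.15,-0.3,0],[0.1558,-0.3195,0],[0.1558,-0.3195,0],[0.1558,-0.3195,-0.01],[0.1558,-0.3195,-0.02],[0.1558,-0.3195,-0.03],[0.1558,-0.3195,-0.03],[0.1558,-0.3195,-0.03],[0.1558,-0.3195,-0.03]], "rot": [[0,0,0],[0,0,0],[0,0,-0.02],[0,0,-0.02],[0,0,-0.02],[0,0,-0.02],[0,0,-0.02],[0,0,-0.02],[0,0,-0.02],[0,0,-0.02],[0,0,-0.02],[0,0,-0.02],[0,0,-0.02],[0,0,-0.02],[0,0,-0.02],[0,0,-0.02]]}}

```text
time: 28.83
ee_pos: [0.6304, 0.0774, 0.0919]
eef_rot: [1.0, 0.001, -0.0, -0.0]
ft_force: [1.2, -0.8, -3.3]
width: 0.0117
grip_force: 50.0
```

```bash
python3 - <<'E'
from h import *
s=snap("scene","h5");t=snap("top","h5t")
print(r.read_state()["ee_pos"],r.read_state()["eef_rot"])
for d in r.spot_point("cover","scene")[:2]:print(d["conf"],W("scene",d["at"]))
for n in (.09,-.09): print("expected hole px",proj("scene",(.631,.0765+n,.072)),"pin tip",proj("scene",(.631,.0765+n,.062)))
b=cv2.imread("pics/h5.png")
cv2.imwrite("pics/v5.png",cv2.resize(b[160:280,160:320],(800,600),interpolation=cv2.INTER_CUBIC))
E
```

```text
[0.63086781 0.07709488 0.09253873] [ 9.99999198e-01  1.17545830e-03  4.68871238e-04 -4.71202082e-05]
0.72 [0.62856293 0.08033169 0.06815329]
expected hole px [207.88349041 231.6622411 ] pin tip [208.39522806 234.48252841]
expected hole px [256.24628167 191.20428174] pin tip [256.37585981 194.02434579]
```

View pics/v5.png

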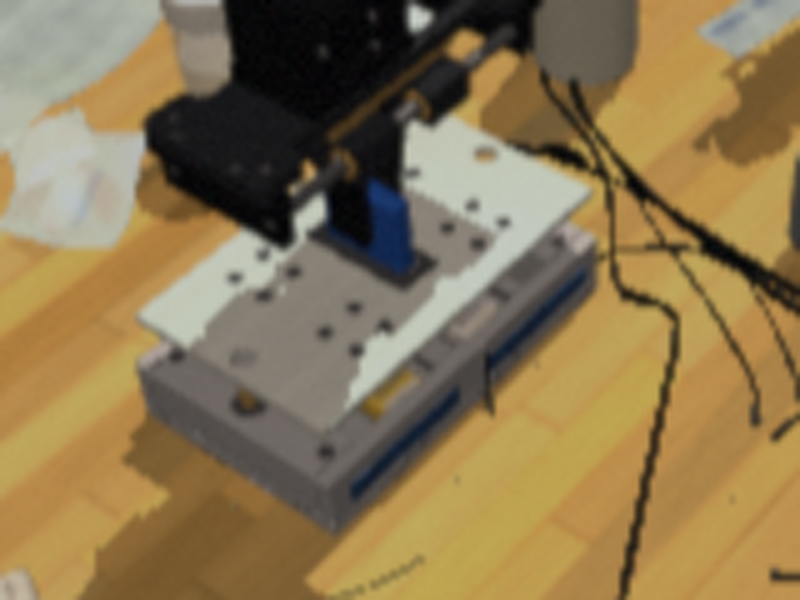

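Hole pixels (208.6,231.4) and (257.2,190.6) sit about 2 mm short in x of where they should be. I'll shift +1.5 mm and lower.

{"fn": "arm_command", "kwargs": {"xyz": [[0.0015,0,0],[0.0015,0,-0.005],[0.0015,0,-0.01],[0.0015,0,-0.014],[0.0015,0,-0.018],[0.0015,0,-0.021],[0.0015,0,-0.024],[0.0015,0,-0.024],[0.0015,0,-0.024]], "rot": [[0,0,0],[0,0,0],[0,0,0],[0,0,0],[0,0,0],[0,0,0],[0,0,0],[0,0,0],[0,0,0]]}}

```text
time: 29.73
ee_pos: [0.632, 0.0766, 0.0678]
eef_rot: [1.0, 0.001, -0.0, 0.0]
ft_force: [0.2, -0.1, -3.3]
width: 0.0116
grip_force: 50.0
```

{"fn": "arm_command", "kwargs": {"xyz": [[0,0,-0.002],[0,0,-0.004],[0,0,-0.0055],[0,0,-0.0065],[0,0,-0.0065],[0,0,-0.0065]], "rot": [[0,0,0],[0,0,0],[0,0,0],[0,0,0],[0,0,0],[0,0,0]]}}

```text
time: 30.23
ee_pos: [0.6322, 0.0766, 0.0626]
eef_rot: [1.0, 0.001, 0.0, -0.0]
ft_force: [-4.9, -1.0, 7.2]
width: 0.0113
grip_force: 50.0
```

{"fn": "arm_command", "kwargs": {"xyz": [[0,0,0],[0,0,0],[0,0,0],[0,0,0.03],[0,0,0.07],[0,0,0.1],[0,0,0.13],[-0.04,-0.03,0.13],[-0.08,-0.06,0.13],[-0.12,-0.1,0.13],[-0.16,-0.13,0.13],[-0.2,-0.16,0.13],[-0.2,-0.19,0.13],[-0.2,-0.19,0.13]], "rot": [[0,0,0],[0,0,0],[0,0,0],[0,0,0],[0,0,0],[0,0,0],[0,0,0],[0,0,0],[0,0,0],[0,0,0],[0,0,0],[0,0,0],[0,0,0],[0,0,0]], "grip": 0.4}}

```text
time: 31.4
ee_pos: [0.4298, -0.1158, 0.1918]
eef_rot: [1.0, 0.0, 0.0, 0.0]
ft_force: [0.7, -1.4, -1.1]
width: 0.0349
grip_force: 0.0
```

```bash
python3 - <<'E'
from h import *
dig("d6",2);print(r.read_state()["ee_pos"])
for c in("scene","top"):
    for d in r.spot_point("cover",c)[:1]:print(d["conf"],W(c,d["at"]))
s=cv2.imread("pics/d6_s.png");t=cv2.imread("pics/d6_t.png")
R=lambda i,x,y,w,h,W_,H_:cv2.resize(i[y:y+h,x:x+w],(W_,H_),interpolation=cv2.INTER_CUBIC)
cv2.imwrite("pics/v6.png",np.vstack([R(s,170,170,120,90,800,600)[:460],np.hstack([R(t,200,130,120,42,400,140),R(s,312,165,114,40,400,140)])]))
E
```

```text
[ 0.43217264 -0.11361414  0.19187907]
0.67 [0.63231726 0.07446667 0.03987297]
0.69 [0.63415195 0.07650082 0.04490917]
```

View pics/v6.png

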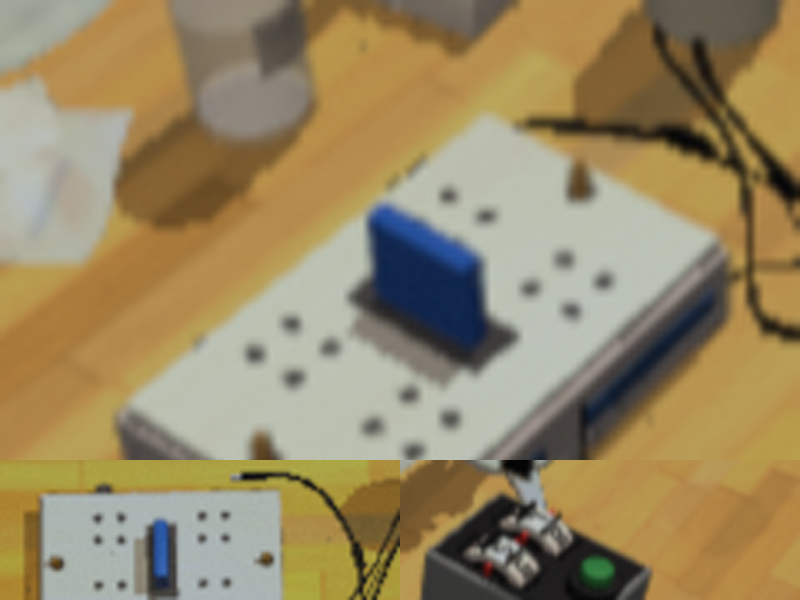

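The cover sits over both pins, with the rim gap looking even. One light tap on the tab will confirm it is flush.

{"fn": "arm_command", "kwargs": {"xyz": [[0.04,0.04,0],[0.08,0.08,0],[0.12,0.115,0],[0.16,0.15,0],[0.19,0.18,0],[0.1995,0.19,0],[0.1995,0.19,-0.03],[0.1995,0.19,-0.06],[0.1995,0.19,-0.085],[0.1995,0.19,-0.095],[0.1995,0.19,-0.1],[0.1995,0.19,-0.1025],[0.1995,0.19,-0.1025]], "rot": [[0,0,0],[0,0,0],[0,0,0],[0,0,0],[0,0,0],[0,0,0],[0,0,0],[0,0,0],[0,0,0],[0,0,0],[0,0,0],[0,0,0],[0,0,0]], "grip": 0}}

```text
time: 32.78
ee_pos: [0.6316, 0.0781, 0.0906]
eef_rot: [1.0, 0.002, 0.0, -0.001]
ft_force: [-1.5, -0.1, 3.0]
width: 0.0006
grip_force: 1.5
```

{"fn": "arm_command", "kwargs": {"xyz": [[0,0,0.04],[0,0,0.08],[-0.04,-0.035,0.08],[-0.08,-0.07,0.08],[-0.12,-0.11,0.08],[-0.16,-0.15,0.08],[-0.2,-0.19,0.08],[-0.23,-0.22,0.08],[-0.248,-0.2335,0.08],[-0.248,-0.2335,0.08],[-0.248,-0.2335,0.05],[-0.248,-0.2335,0.02],[-0.248,-0.2335,0.01],[-0.248,-0.2335,0.004],[-0.248,-0.2335,0],[-0.248,-0.2335,-0.004],[-0.248,-0.2335,-0.007],[-0.248,-0.2335,-0.0075],[-0.248,-0.2335,-0.0075]], "rot": [[0,0,0],[0,0,0],[0,0,0],[0,0,0],[0,0,0],[0,0,0],[0,0,0],[0,0,0],[0,0,0],[0,0,0],[0,0,0],[0,0,0],[0,0,0],[0,0,0],[0,0,0],[0,0,0],[0,0,0],[0,0,0],[0,0,0]]}}

```text
time: 34.37
ee_pos: [0.3849, -0.1566, 0.084]
eef_rot: [1.0, 0.001, 0.001, -0.0]
ft_force: [-9.9, 4.6, 26.0]
width: 0.0008
grip_force: 12.9
```

The button bottomed out at z = 0.084 with force well over 4 N. Releasing and retreating for a last look.

{"fn": "arm_command", "kwargs": {"xyz": [[0,0,0],[0,0,0.01],[0,0,0.05],[0,0,0.09],[0,0,0.12],[-0.03,-0.04,0.14],[-0.06,-0.08,0.14],[-0.09,-0.12,0.14],[-0.11,-0.16,0.14],[-0.11,-0.2,0.14],[-0.11,-0.24,0.14],[-0.11,-0.28,0.14],[-0.11,-0.28,0.14],[-0.11,-0.28,0.14]], "rot": [[0,0,0],[0,0,0],[0,0,0],[0,0,0],[0,0,0],[0,0,0],[0,0,0],[0,0,0],[0,0,0],[0,0,0],[0,0,0],[0,0,0],[0,0,0],[0,0,0]]}}

```text
time: 35.53
ee_pos: [0.2726, -0.4413, 0.2222]
eef_rot: [1.0, -0.001, -0.0, 0.002]
ft_force: [-0.2, 0.5, -0.3]
width: 0.0002
grip_force: 0.0
```

```bash
python3 - <<'E'
from h import *
dig("d7",3);print(r.read_state()["ft_force"])
for c in("scene","top"):
    for n in("cover","start_top"):
        for d in r.spot_point(n,c)[:1]:print(n,d["conf"],W(c,d["at"]))
s=cv2.imread("pics/d7_s.png");t=cv2.imread("pics/d7_t.png")
R=lambda i,x,y,w,h,W_,H_:cv2.resize(i[y:y+h,x:x+w],(W_,H_),interpolation=cv2.INTER_CUBIC)
cv2.imwrite("pics/v7.png",np.hstack([R(s,315,165,64,48,400,300),R(t,305,195,64,48,400,300)]))
E
```

```text
[-0.32968979  0.46547007  0.14631017]
cover 0.81 [0.63246375 0.07724463 0.03972648]
start_top 0.56 [ 0.38254367 -0.15822008  0.08721541]
cover 0.57 [0.63431488 0.07608991 0.04454228]
start_top 0.6 [ 0.38773692 -0.15542112  0.0921466 ]
```

View pics/v7.png

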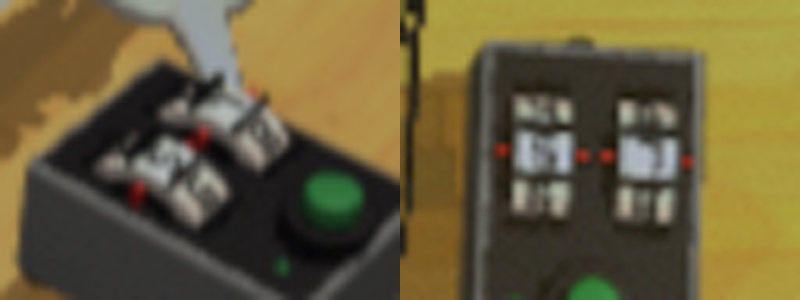

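The wheels show 5 and 7, the button is up again and the cover is seated, so I'm handing it in.

```bash
python3 -c "
from bench import r
print(r.close_job())"
```

```text
the job is handed in; nothing more can be done
None
```

I handed the job in at about 36 s with every step carried out: all four cassettes in the well, the cover over both pins, the wheels at 57, and the start button pressed fully and released. The system gave no verdict; the wheel digits and cover fit were judged from blurry images, backed by force readings at the cover tap and button press.

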